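# Fish the brass ring out from between the planters

## Robot

A 6-joint arm with a two-finger parallel gripper is mounted at the origin on the work surface. World frame = base frame: x ahead of the robot, y to its left, z up, the work surface at z = 0. Lengths are in m, angles in degrees, forces in N, time in s.
With the tool pointing down it reaches from about 0.3 to 0.75 m from the base axis. Payload 8.5 kg.
Tool frame: the origin (TCP) lies on the centre line of the jaws, within the pads' length; the fingertips stand 22 mm ahead of it and the grasp point (between the pads) lies 3 mm ahead of it (r.tcp_to_tips is the distance from the TCP to the fingertips, in m); z points along the fingers, y is the direction in which the jaws open and shut (so a half turn about z gives the same grasp; the last joint's range is limited). The gripper opens to 88 mm and grips with 3 to 60 N. Pads are 18 mm wide; open, the fingers measure 123 mm over their backs; the gripper's body (75 mm by 187 mm) begins 45 mm behind the grasp point.
Start: joints at [60.544, 21.807, 74.336, -0, 83.858, -12.336], TCP at [0.162, 0.526, 0.261] pointing down, gripper open.
Joint ranges: [-178.18, 178.18], [-50.72, 133.34], [12.68, 142.11], [-81.47, 261.47], [9.98, 163.14], [-165.26, 165.26]. Speed limits (degrees/s): [136.94, 136.94, 180, 180, 180, 180].

## Interface

Orientations are given as a 3x3 rotation matrix whose columns are the frame's x, y, z axes.
In Python, from cell import r, camera, camera_params, cut_out gives the robot as it stands. The module is installed in compiled form; this text tells all that it offers.
- The arm moves only by the tool arm_command, never from a script. Its argument "plan" is a list of rows, each a list of 7 numbers: the opening, from -1 (shut) to 1 (fully open), then the shift along the tool's x, y, z in mm, then the turn, a rotation vector about the tool's x, y, z in degrees. A call has 1 to 10 rows; each row shifts and turns the commanded pose from where the row before left it, along the tool's axes as they then stand; what a row does not reach is not made up. A row lasts 1/8 s, in which the tool goes at most 62.5 mm and 10.7 degrees, less where a joint would pass 70% of its speed; a pose out of reach is approached as far as the arm can. A call is refused whole if a number of a shift passes 62.5 or a number of a turn 10.7, either way. A call with a gripper value outside its range is refused whole. The fingers move at their own pace and stop on an object; "squeeze" is the grip in N (left out, the last holds). Time passes only in rows, so rows that do not move let the fingers close. It gives the time, the measured TCP pose, the force and the opening at its end, in the units of the state.
- r.get_state(): the state, without advancing time (a new reading comes with each control period).
- camera(name): name is "side" or "top"; returns the picture (384x512x3 uint8, red, green, blue); there is no depth.
- camera_params(name): a dict with "fx", "fy", "cx", "cy" (pixels), "distortion" ([k1, k2, p1, p2, k3] as OpenCV has them; the pictures are not rectified), "view" (4x4, takes a point from world to camera coordinates). Camera axes: x right, y down, z forward; pixel columns grow to the right and rows downward; lengths in m; the calibration is good to about 2 mm. A picture is of the moment at which its call begins. camera_params takes no time and is no camera call.
- r.close_job(): hands the job in, once; it reports no verdict.
Trained networks look in the newest picture that a camera, given by its name, has taken for a name from the list of things; names that differ only in an ending like _2 or _b are one class to them, and where a whole thing is asked for, a point or a joint stands for the part that bears it (a point fixed in the world has none). Each returns a list of dicts, best first, with "p" (0 to 1); they miss things now and then, are a little off and sometimes report something else, mostly with a low value. They report only what shows in the picture. A call takes as long as a camera call. They do not tell look-alikes from the thing itself.
- cut_out(camera, target): "region" (384x512 bool, what is visible of it) and "position" ([column, row] in pixels, amid what is visible of it).
The state is a dict: "t": time; "q": joint angles; "qd": joint speeds; "effort": joint torques, N m; "ee_pos": TCP position; "ee_rot": TCP orientation; "wrist_force": force on the tool from outside, world axes, zero at the start; "moment": the same for the moment, N m; "gripper_width": finger opening in m.
Only numpy, scipy, OpenCV 4.12 (cv2) and the standard library are available. Lean on these libraries where they do the work, as an engineer would, in place of code of your own. Each camera call takes 0.05 s, during which the arm holds its last target.

## Task

The brass hose ring has dropped into the narrow gap between the two planter troughs, where fingers must not reach in for it. Take the bent rod from its rest, drag the ring with it right out of the mouth of the gap onto the open table, then hang the rod back on its rest as it was and put the ring in the saucer. Leave the pots and the spray bottle where they stand.

Things in the scene. Friction and masses are not known exactly. Their poses are not given: they have to be found in the camera images.
- planter: fixed wooden twin trough: two troughs 220 mm long (own x), 90 wide, 95 high, with a straight 40 mm gap between them. The gap runs along own x at own y = 0; open above, its floor is the table; closed by a board at own x = +110, open at own x = -110 (the mouth). Origin: middle of the gap at table height, z up. The mouth faces roughly the robot's left (+y)
- gap_mouth (a point): middle of the gap's open end, at table height (own x = -110 mm of the planter)
- nut: loose brass hose ring lying flat, 34 mm outside diameter, 22 mm bore right through, 16 mm high, about 60 g. Origin: centre of its underside, z up. It starts on the table inside the gap, 60 to 145 mm in from the mouth and within 2 mm of the gap's middle line
- rod: loose bent rod, 140 g. Red straight handle 16 mm wide (own y), 18 high (z), from own x = -140 to +70; a 7 mm round steel rod goes on along +x and bends straight down at x = +105, ending 148.5 below the handle's axis. Origin: on the handle's axis, between the rest's posts, the place to grip from above (balance point 8 mm towards +x). x points along the handle to the bend, z up
- rod_tip (a point): lower end of the bent rod, own (105, 0, -148.5) mm of the rod
- rest: fixed wooden rod rest. Board own x -130 to +70 mm, 90 wide; posts 12 thick at own x = -100 and +55, each with an upward-flaring fork: flat bottom at height 151 and 20 wide, 43 wide at the top, height 182. Origin at table height, z up. At the start the rod lies in both forks, its axes along the rest's, its origin 160 above the rest's; the bent end hangs clear beyond +x, tip 12 above the table
- saucer: loose terracotta saucer, 0.4 kg, 132 mm across and 24 mm high at the rim, wall 5 mm, flat inner floor 6 mm above the table and 94 mm across. Origin: centre of its underside, z up
- pots: bystander: stack of three glazed pots, 100 mm across, 129 mm high. Origin: centre of its underside
- spray: bystander: plastic spray bottle, 70 mm across, 189 mm high, its nozzle reaching 59 mm out towards own -x. Origin: centre of its underside
Things that resemble listed ones, but are neither listed nor needed, are in the scene too. Of the things shaped like the rod, the red one is meant.

How it is judged:
By the outcome, as a careful person would: the job done as asked, in the order asked, and still so for the second after the job is handed in, with the robot touching nothing.
It also fails if it takes over 66 s, if anything falls off the work surface, if the arm or the gripper's body presses on something with over 40 N, if the wrist force passes 120 N, or if a joint passes its speed limit or range.

## Working session

There is one attempt and no reset: what is moved stays moved. The work goes in short steps, Python scripts to look and compute and a tool call to move; the robot and the scene stay as the last step left them, time stands still between calls to the robot, and variables do not carry over. Pictures are saved under pics/ and viewed, and the job is handed in when it is done.

Besides the shell and the picture viewer there is one more tool, called after "Emit:" as name([rows], argument=value, ...), one row to a line, values as JSON. arm_command: Moves the arm, as the interface text tells. Its arguments: {"type":"object","properties":{"plan":{"type":"array"},"squeeze":{"type":"number"}},"required":["plan"]}

```bash
mkdir -p pics; python3 - <<'E'
from cell import r,camera,camera_params
import cv2
for n in("top","side"):
    im=camera(n); cv2.imwrite(f"pics/{n}0.png",cv2.resize(im[:,:,::-1],(800,600),interpolation=cv2.INTER_CUBIC))
    p=camera_params(n); print(n,p)
s=r.get_state(); print(s['t'],s['ee_pos'],s['ee_rot'],s['gripper_width'],r.tcp_to_tips)
E
```

```text
top {'fx': 455.5166845569298, 'fy': 455.5166845569298, 'cx': 254.99082859012637, 'cy': 186.05237728119545, 'distortion': array([-0.14119801,  0.        ,  0.        ,  0.        ,  0.        ]), 'view': array([[ 2.51860055e-02, -9.99680744e-01, -2.01850934e-03,
        -6.68691367e-04],
       [-9.73665247e-01, -2.40728115e-02, -2.26707933e-01,
         6.17731654e-01],
       [ 2.26586964e-01,  7.67521963e-03, -9.73960697e-01,
         1.28943999e+00],
       [ 0.00000000e+00,  0.00000000e+00,  0.00000000e+00,
         1.00000000e+00]])}
side {'fx': 363.9812717522191, 'fy': 363.9812717522191, 'cx': 257.09067477552713, 'cy': 190.0503814953223, 'distortion': array([-0.1087131,  0.       ,  0.       ,  0.       ,  0.       ]), 'view': array([[ 0.97887133, -0.20350162,  0.01994997, -0.59042305],
       [-0.09538319, -0.54073944, -0.83576486,  0.1612473 ],
       [ 0.18086724,  0.81620337, -0.54872497,  0.85950863],
       [ 0.        ,  0.        ,  0.        ,  1.        ]])}
0.1 [0.16178684 0.52543081 0.26022995] [[-9.55697711e-01  2.94349320e-01 -6.01985807e-04]
 [ 2.94349828e-01  9.55697113e-01 -1.09856773e-03]
 [ 2.51953433e-04 -1.22709308e-03 -9.99999215e-01]] 0.08803004465652556 0.022
```

View pics/top0.png

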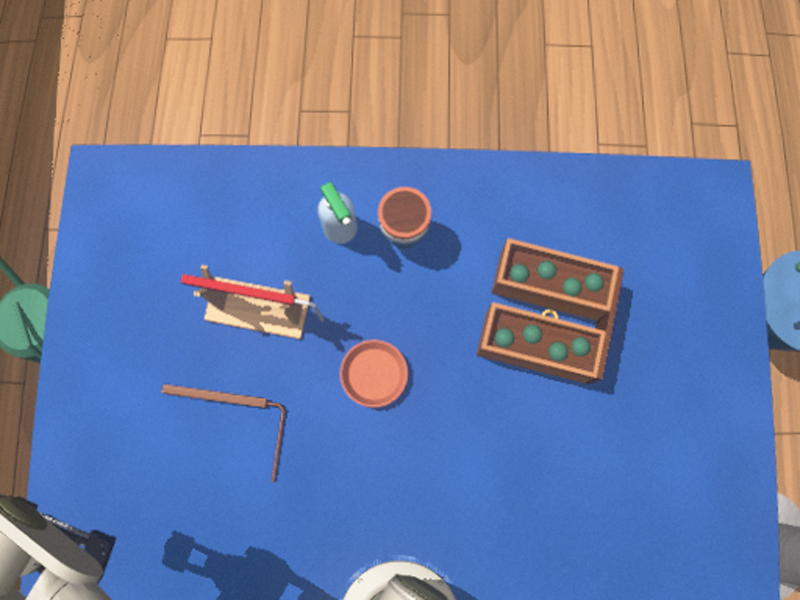

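View pics/side0.png

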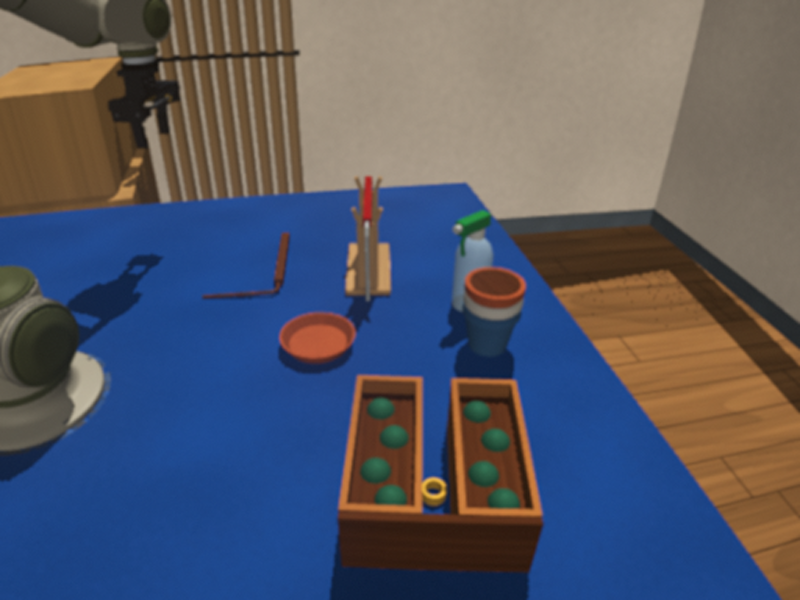

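```bash
cat > h.py <<'E'
import numpy as np,cv2
from cell import r,camera,camera_params,cut_out
from scipy.optimize import minimize
P={n:camera_params(n) for n in("top","side")}
def proj(n,X):
    p=P[n];X=np.atleast_2d(X).astype(float);K=np.array([[p['fx'],0,p['cx']],[0,p['fy'],p['cy']],[0,0,1]])
    rv=cv2.Rodrigues(p['view'][:3,:3])[0]
    return cv2.projectPoints(X.reshape(-1,1,3),rv,p['view'][:3,3].copy(),K,p['distortion'])[0].reshape(-1,2)
def ray(n,uv):
    p=P[n];K=np.array([[p['fx'],0,p['cx']],[0,p['fy'],p['cy']],[0,0,1]])
    q=cv2.undistortPoints(np.array(uv,float).reshape(-1,1,2),K,p['distortion']).reshape(2)
    R=p['view'][:3,:3];t=p['view'][:3,3];return -R.T@t, R.T@np.array([q[0],q[1],1.])
def atz(n,uv,z):
    o,d=ray(n,uv);return o+d*(z-o[2])/d[2]
def box(x0,x1,y0,y1,z0,z1): return np.array([[x,y,z] for x in(x0,x1) for y in(y0,y1) for z in(z0,z1)])/1000.
def cyl(r0,z0,r1,z1,c=(0,0)):
    a=np.linspace(0,2*np.pi,40);return np.vstack([np.c_[c[0]+q*np.cos(a),c[1]+q*np.sin(a),0*a+z] for q,z in((r0,z0),(r1,z1))])/1000.
def T(X,x,y,yaw,z=0):
    c,s=np.cos(yaw),np.sin(yaw);return X@np.array([[c,-s,0],[s,c,0],[0,0,1]]).T+[x,y,z]
S=4
def raster(n,parts,pose):
    m=np.zeros((384*S,512*S),np.uint8)
    for X in parts:
        q=((proj(n,T(X,*pose))+.5)*S-.5).astype(np.float32); cv2.fillConvexPoly(m,np.round(cv2.convexHull(q)).astype(np.int32),255)
    return cv2.resize(m,(512,384),interpolation=cv2.INTER_AREA)/255.
def fit(masks,parts,x0,z=0,yaw=True):
    def f(v):
        ps=(v[0],v[1],v[2]*5 if yaw else x0[2],z);e=0
        for n,m in masks.items():
            a=raster(n,parts,ps);e+=np.abs(a-m).sum()/m.sum()
        return e
    s0=np.array([x0[0],x0[1],x0[2]/5]);d=[s0]+[s0+.02*e for e in np.eye(3)]
    o=minimize(f,s0,method='Nelder-Mead',options=dict(initial_simplex=d,xatol=1e-4,fatol=1e-5))
    o=minimize(f,o.x,method='Nelder-Mead',options=dict(initial_simplex=[o.x]+[o.x+.006*e for e in np.eye(3)],xatol=1e-5,fatol=1e-6))
    return np.array([o.x[0],o.x[1],o.x[2]*5]),o.fun
PL=[box(-110,110,20,110,0,95),box(-110,110,-110,-20,0,95),box(100,110,-110,110,0,95)]
ROD=[box(-140,70,-8,8,-9,9),box(70,105,-3.5,3.5,-3.5,3.5),box(101.5,108.5,-3.5,3.5,-148.5,3.5)]
NUT=[cyl(17,0,17,16)]
SAU=[cyl(45,0,66,24)]
E
python3 - <<'E'
from h import *
import pickle
D={}
for n in("top","side"):
    camera(n)
    for t in("planter","nut","rod","rest","saucer","pots","spray"):
        L=cut_out(n,t);D[n,t]=L
        print(n,t,[(round(a['p'],2),np.round(a['position']).tolist(),int(a['region'].sum())) for a in L][:4])
pickle.dump(D,open('D.pkl','wb'))
print(r.get_state()['t'])
E
```

```text
top planter [(0.56, [354.0, 199.0], 5884)]
top nut []
top rod [(0.85, [157.0, 184.0], 579), (0.63, [148.0, 255.0], 522)]
top rest [(0.87, [162.0, 197.0], 1488)]
top saucer [(0.71, [154.0, 187.0], 548), (0.66, [240.0, 241.0], 1460)]
top pots [(0.56, [257.0, 139.0], 975)]
top spray [(0.68, [215.0, 136.0], 737), (0.31, [164.0, 199.0], 1367)]
side planter [(0.6, [289.0, 311.0], 13108), (0.16, [240.0, 166.0], 1313)]
side nut [(0.45, [277.0, 310.0], 199)]
side rod [(0.77, [236.0, 139.0], 254), (0.58, [180.0, 170.0], 222), (0.49, [286.0, 311.0], 13270)]
side rest [(0.81, [235.0, 168.0], 1190)]
side saucer [(0.75, [203.0, 212.0], 1168)]
side pots [(0.83, [314.0, 196.0], 1746)]
side spray []
0.9
```

```bash
python3 - <<'E'
from h import *
import pickle
D=pickle.load(open('D.pkl','rb'))
M=lambda n,t,i=0:D[n,t][i]['region'].astype(float)
res={}
def rep(k,v): res[k]=v[0]; print(k,np.round(v[0],4),'yaw',round(np.degrees(v[0][2]),2),round(v[1],3))
p=atz('top',(354,199),.09); y0=np.radians(-100)
for nm,ms in(('both',{n:M(n,'planter') for n in("top","side")}),('top',{'top':M('top','planter')}),('side',{'side':M('side','planter')})):
    rep('planter_'+nm,fit(ms,PL,(p[0],p[1],y0)))
p=atz('top',(157,184),.16)
for nm,ms in(('both',{'top':M('top','rod'),'side':M('side','rod')}),('top',{'top':M('top','rod')})):
    rep('rod_'+nm,fit(ms,ROD,(p[0],p[1],y0),z=.16))
p=atz('top',(240,241),.015)
rep('saucer',fit({'top':M('top','saucer',1),'side':M('side','saucer')},SAU,(p[0],p[1],0)))
rep('saucer_t',fit({'top':M('top','saucer',1)},SAU,(p[0],p[1],0)))
for t,X in(('pots',[cyl(50,0,50,129)]),):
    rep(t,fit({n:M(n,t) for n in('top','side')},X,(*atz('top',(257,139),.06)[:2],0)))
print('nut side z8',atz('side',(277,310),.008)); 
pickle.dump(res,open('res.pkl','wb'))
# overlay
for n in('top','side'):
    im=cv2.imread(f'pics/{n}0.png'); k=800/512
    for X,ps in[(a,(*res['planter_both'],0)) for a in PL]+[(a,(*res['rod_both'],.16)) for a in ROD]+[(SAU[0],(*res['saucer'],0))]:
        q=cv2.convexHull((proj(n,T(X,*ps))*k+k/2).astype(np.float32)); cv2.polylines(im,[np.round(q).astype(int)],True,(0,255,255),1)
    cv2.imwrite(f'pics/{n}_ov.png',im)
E
```

```text
planter_both [ 0.5873 -0.2806 -1.8037] yaw -103.34 0.114
planter_top [ 0.5888 -0.2774 -1.8003] yaw -103.15 0.073
planter_side [ 0.5878 -0.2801 -1.8053] yaw -103.44 0.041
rod_both [ 0.5875  0.2689 -1.7297] yaw -99.1 0.581
rod_top [ 0.5862  0.2715 -1.7423] yaw -99.83 0.202
saucer [0.4639 0.0595 0.0097] yaw 0.56 0.087
saucer_t [0.4641 0.0597 0.018 ] yaw 1.03 0.041
pots [ 0.7587  0.01   -0.0326] yaw -1.87 0.501
nut side z8 [ 0.58792558 -0.27346304  0.008     ]
```

```bash
python3 - <<'E'
import cv2
a=cv2.imread('pics/top_ov.png')[200:420,150:650];b=cv2.imread('pics/side_ov.png')[170:580,180:580]
cv2.imwrite('pics/a.png',cv2.resize(a,(800,352)));cv2.imwrite('pics/b.png',cv2.resize(b,(585,600)))
E
```

```text
(no output)
```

View pics/a.png

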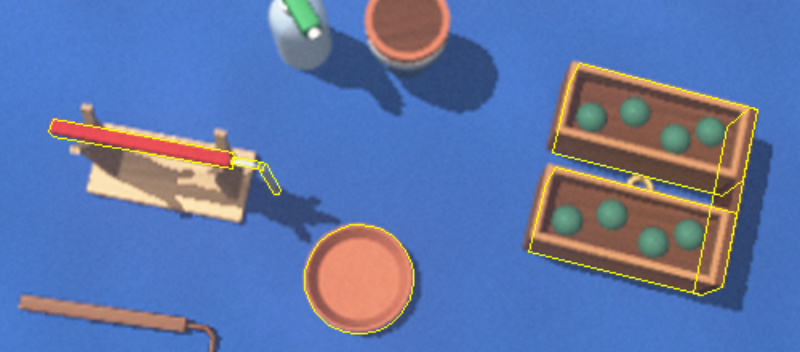

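View pics/b.png

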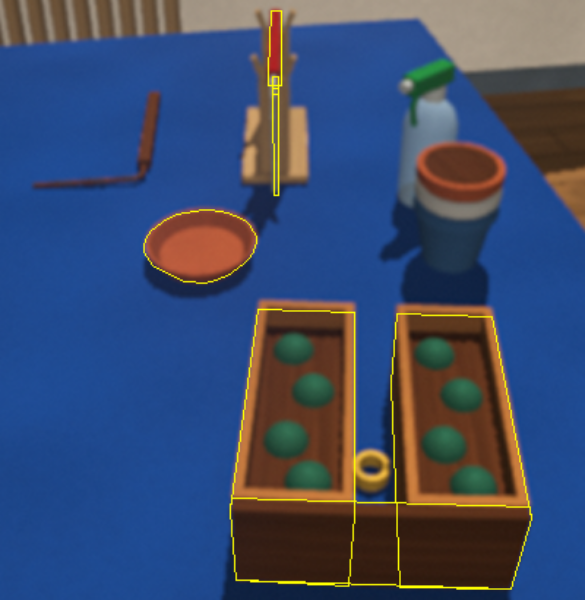

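```bash
cat >> h.py <<'E'
def colmask(im,h0,h1,s,v,roi):
    hsv=cv2.cvtColor(im,cv2.COLOR_RGB2HSV).astype(int);h=hsv[...,0]
    m=((h>=h0)&(h<=h1)) if h0<h1 else ((h>=h0)|(h<=h1))
    m=m&(hsv[...,1]>=s)&(hsv[...,2]>=v);o=np.zeros(m.shape);a,b,c,d=roi;o[b:d,a:c]=m[b:d,a:c];return o
E
python3 - <<'E'
from h import *
im={n:camera(n) for n in('top','side')}
red={'top':colmask(im['top'],175,6,190,110,(110,168,200,200)),'side':colmask(im['side'],175,6,170,90,(222,108,250,150))}
print({k:v.sum() for k,v in red.items()})
H=[box(-140,70,-8,8,-9,9)]
for ms in(red,{'top':red['top']},{'side':red['side']}):
    v,e=fit(ms,H,(.587,.27,-1.74),z=.16);print('handle',np.round(v,4),np.degrees(v[2]).round(2),round(e,3))
gold={n:colmask(im[n],18,34,130,110,roi) for n,roi in(('top',(335,190,365,212)),('side',(262,298,292,328)))}
print({k:v.sum() for k,v in gold.items()})
A=(im['side'][290:335,255:300],im['top'][185:215,330:375])
cv2.imwrite('pics/c.png',np.hstack([cv2.resize(a[:,:,::-1],(400,400*a.shape[0]//a.shape[1]),interpolation=cv2.INTER_CUBIC)[:266] for a in A]) if 0 else cv2.resize(A[0][:,:,::-1],(500,500),interpolation=cv2.INTER_CUBIC))
cv2.imwrite('pics/d.png',cv2.resize(A[1][:,:,::-1],(750,500),interpolation=cv2.INTER_CUBIC))
ys,xs=np.nonzero(gold['side']);print('gold side bbox',xs.min(),xs.max(),ys.min(),ys.max())
ys,xs=np.nonzero(gold['top']);print('gold top bbox',xs.min(),xs.max(),ys.min(),ys.max())
fm=gold['side'].copy();fm=cv2.morphologyEx(fm,cv2.MORPH_CLOSE,np.ones((9,9)))
v,e=fit({'side':fm},NUT,(.588,-.273,0));print('nut',v,e)
import pickle;D=pickle.load(open('D.pkl','rb'))
v,e=fit({'top':D['top','spray'][0]['region'].astype(float)},[cyl(35,0,35,120),cyl(15,120,15,189),box(-59,15,-10,10,165,189)],(.75,.12,1.0));print('spray',v,np.degrees(v[2]),e)
E
```

```text
{'top': np.float64(0.0), 'side': np.float64(115.0)}
handle [ 0.587  0.27  -1.74 ] -99.69 inf
handle [ 0.587  0.27  -1.74 ] -99.69 inf
handle [ 0.5872  0.2707 -1.7295] -99.09 0.571
{'top': np.float64(2.0), 'side': np.float64(171.0)}
gold side bbox 270 285 306 322
gold top bbox 351 353 199 199
nut [ 0.58666218 -0.28170285  0.12906256] 0.2670214752567694
spray [0.76585295 0.13923446 0.73525514] 42.12701639341541 0.09430920264985236h.py:30: RuntimeWarning: divide by zero encountered in scalar divide
  a=raster(n,parts,ps);e+=np.abs(a-m).sum()/m.sum()
  np.max(np.abs(fsim[0] - fsim[1:])) <= fatol):
```

View pics/c.png

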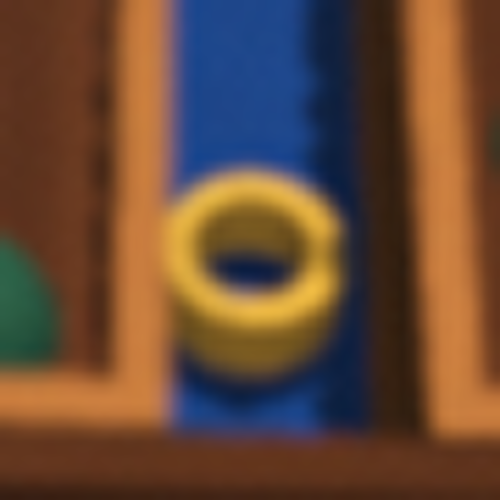

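View pics/d.png

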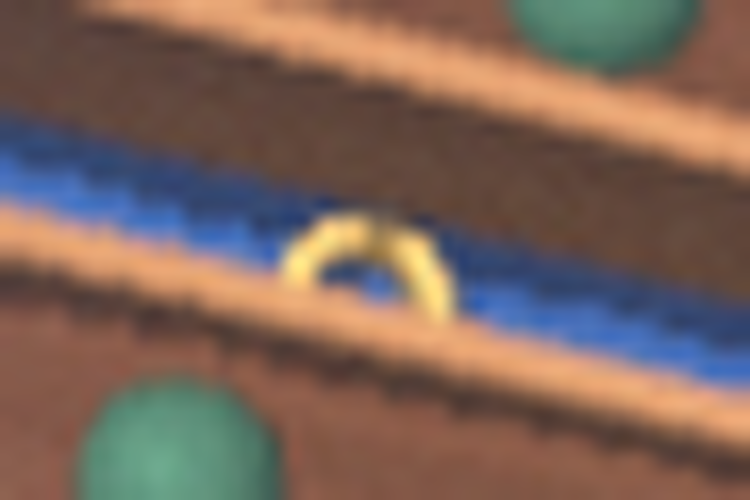

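```bash
python3 - <<'E'
from h import *
a=atz('side',(277.4,311.5),.016);b=atz('top',(351.6,202.4),.016);print(a,b)
y=np.radians(-103.3)
for pl in((.5873,-.2806),(.5888,-.2774)):
  for q in(a,b,(a+b)/2):
    d=q[:2]-pl;print('own',np.round(1000*np.array([d@[np.cos(y),np.sin(y)],d@[-np.sin(y),np.cos(y)]]),1))
im=camera('top');c=im[170:205,110:215]
cv2.imwrite('pics/e.png',cv2.resize(c[:,:,::-1],(798,266),interpolation=cv2.INTER_CUBIC))
print(cv2.cvtColor(im,cv2.COLOR_RGB2HSV)[180:190,150])
E
```

```text
[ 0.58583039 -0.28330598  0.016     ] [ 0.58567372 -0.28587482  0.016     ]
own [ 3.  -0.8]
own [ 5.5 -0.4]
own [ 4.2 -0.6]
own [ 6.4 -1.5]
own [ 9.  -1.1]
own [ 7.7 -1.3]
[[ 17  68 236]
 [ 12  96 239]
 [  0 152 227]
 [179 166 235]
 [179 167 236]
 [179 166 236]
 [179 167 229]
 [178 160 178]
 [ 11  92 189]
 [ 13  88 208]]
```

View pics/e.png

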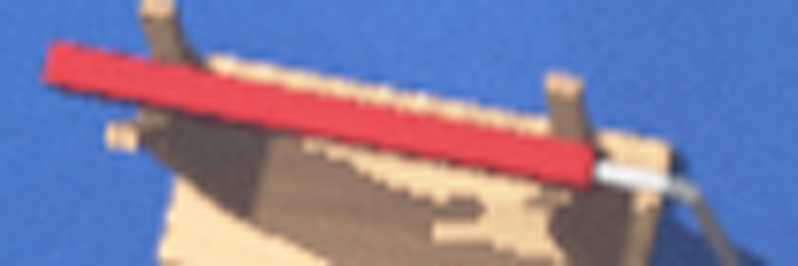

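The top picture has two rod-shaped things. One is red and lies in the rest's forks at (157,184). The other is brown and flat on the table at (148,255). The crop confirms that the red one on the forks is the one meant. The ring is in the gap at top (352,202) / side (277,311).

```bash
python3 - <<'E'
from h import *
im={n:camera(n) for n in('top','side')}
red={'top':colmask(im['top'],172,7,135,110,(110,168,200,200)),'side':colmask(im['side'],172,7,150,90,(222,108,250,150))}
print({k:v.sum() for k,v in red.items()})
H=[box(-140,70,-8,8,-9,9)]
for ms in(red,{'top':red['top']},{'side':red['side']}):
    v,e=fit(ms,H,(.587,.27,-1.74),z=.16);print('handle',np.round(v,4),np.degrees(v[2]).round(2),round(e,3))
print(r.get_state()['t'],r.get_state()['wrist_force'])
E
```

```text
{'top': np.float64(399.0), 'side': np.float64(143.0)}
handle [ 0.5873  0.2726 -1.7368] -99.51 0.617
handle [ 0.5868  0.2698 -1.7406] -99.73 0.279
handle [ 0.5883  0.2823 -1.7379] -99.58 0.311
1.15 [0.34682706 0.26317253 0.3242435 ]
```

```bash
cat >> h.py <<'E'
from scipy.spatial.transform import Rotation as Ro
def down(ya):  # tool down, y axis at angle ya (deg)
    a=np.radians(ya);y=np.array([np.cos(a),np.sin(a),0]);z=np.array([0,0,-1.]);return np.c_[np.cross(y,z),y,z]
def plan(p1,ya,n,op,start=None):
    s=r.get_state();p=np.array(s['ee_pos']);R=np.array(s['ee_rot'])
    if start is not None:p,R=start
    p1=np.array(p1);R1=down(ya)
    for i in range(n):
        k=n-i
        rv=Ro.from_matrix(R.T@R1).as_rotvec(degrees=True)/k; sh=R.T@(p1-p)*1000/k
        sh=np.round(sh,1);rv=np.round(rv,1)
        p=p+R@sh/1000;R=R@Ro.from_rotvec(rv,degrees=True).as_matrix()
        print([op]+sh.tolist()+rv.tolist(),end=',\n' if i<n-1 else '\n')
    print('end',p.round(4),'cols y',np.degrees(np.arctan2(R[1,1],R[0,1])).round(2));return p,R
def st():
    s=r.get_state();R=np.array(s['ee_rot']);print('t',round(s['t'],2),'p',np.round(s['ee_pos'],4),'ya',np.degrees(np.arctan2(R[1,1],R[0,1])).round(2),'tilt',np.round(R[:2,2],4),'F',np.round(s['wrist_force'],2),'w',round(s['gripper_width'],4),'q',np.round(s['q'],1))
E
python3 - <<'E'
from h import *
e=plan((.587,.270,.25),-9.6,10,1)
st()
E
```

```text
[1, -48.2, -11.9, 1.1, -0.0, -0.0, 8.2],
[1, -49.4, -4.9, 1.1, -0.0, -0.0, 8.3],
[1, -49.5, 2.2, 1.1, -0.0, -0.0, 8.2],
[1, -48.7, 9.3, 1.1, -0.0, -0.0, 8.3],
[1, -46.9, 16.2, 1.1, -0.0, -0.0, 8.2],
[1, -44.1, 22.8, 1.1, -0.0, -0.0, 8.3],
[1, -40.3, 28.9, 1.0, -0.0, -0.0, 8.2],
[1, -35.8, 34.3, 1.1, -0.0, -0.0, 8.3],
[1, -30.5, 39.1, 1.0, -0.0, -0.0, 8.2],
[1, -24.5, 43.1, 1.1, -0.0, 0.0, 8.3]
end [0.587 0.27  0.25 ] cols y -9.62
t 1.15 p [0.1619 0.5256 0.2608] ya 72.88 tilt [-0.  0.] F [0.35 0.26 0.32] w 0.0879 q [ 60.5  21.8  74.3   0.   83.9 -12.3]
```

Emit:
arm_command([
  [1,-48.2,-11.9,1.1,0,0,8.2],
  [1,-49.4,-4.9,1.1,0,0,8.3],
  [1,-49.5,2.2,1.1,0,0,8.2],
  [1,-48.7,9.3,1.1,0,0,8.3],
  [1,-46.9,16.2,1.1,0,0,8.2],
  [1,-44.1,22.8,1.1,0,0,8.3],
  [1,-40.3,28.9,1.0,0,0,8.2],
  [1,-35.8,34.3,1.1,0,0,8.3],
  [1,-30.5,39.1,1.0,0,0,8.2],
  [1,-24.5,43.1,1.1,0,0,8.3],
], squeeze=40)

```text
t: 2.4
ee_pos: [0.5883, 0.269, 0.2499]
ee_rot: [[0.172, 0.985, -0.0], [0.985, -0.172, 0.0], [0.0, -0.0, -1.0]]
wrist_force: [0.0, 0.6, -0.1]
gripper_width: 0.088
```

```bash
python3 - <<'E'
from h import *
st()
im=camera('top');cv2.imwrite('pics/f.png',cv2.resize(im[140:240,100:230,::-1],(780,600),interpolation=cv2.INTER_CUBIC))
im=camera('side');cv2.imwrite('pics/g.png',cv2.resize(im[60:200,170:310,::-1],(600,600),interpolation=cv2.INTER_CUBIC))
st()
E
```

```text
t 2.4 p [0.5883 0.269  0.2499] ya -9.9 tilt [-0.  0.] F [ 0.04  0.65 -0.08] w 0.088 q [14.1 32.2 58.3  0.  89.4 24. ]
t 2.5 p [0.5902 0.2671 0.2486] ya -10.02 tilt [-0.0003 -0.0009] F [ 0.6  -0.54 -0.32] w 0.0881 q [13.9 32.4 58.3 -0.  89.4 23.9]
```

View pics/f.png

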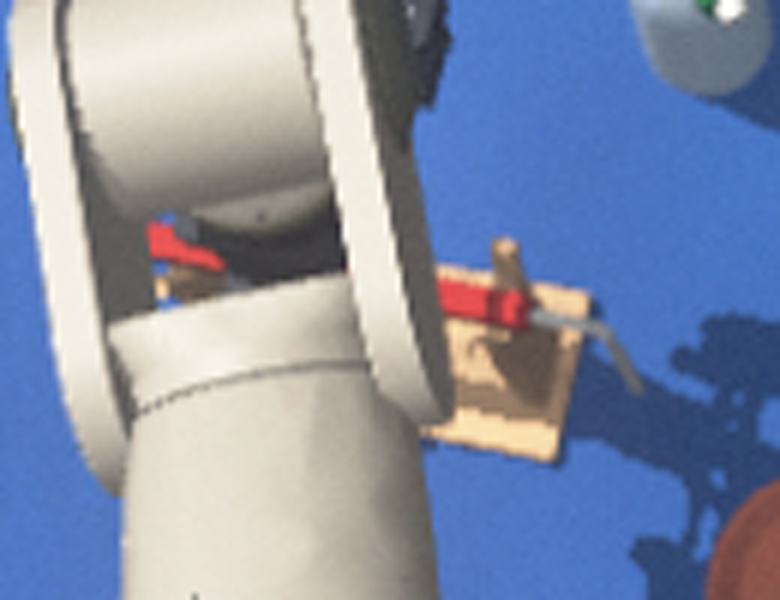

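View pics/g.png

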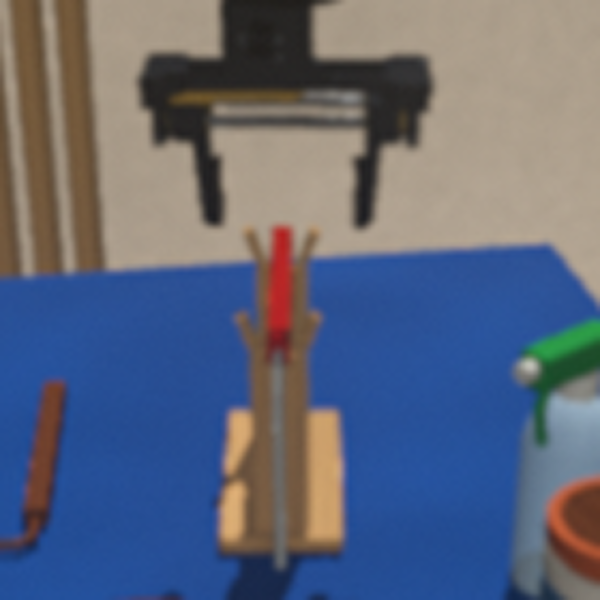

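Emit:
arm_command([
  [1,0,0,30,0,0,0],
  [1,0,0,10,0,0,0],
  [1,0,0,0,0,0,0],
  [1,0,0,0,0,0,0],
])

```text
t: 3.0
ee_pos: [0.5871, 0.2704, 0.2112]
ee_rot: [[0.166, 0.986, 0.002], [0.986, -0.166, 0.0], [0.001, 0.002, -1.0]]
wrist_force: [0.1, 0.7, 0.0]
gripper_width: 0.0879
```

```bash
python3 - <<'E'
from h import *
for i in range(3): st()
im=camera('side');cv2.imwrite('pics/g2.png',cv2.resize(im[60:200,170:310,::-1],(600,600),interpolation=cv2.INTER_CUBIC))
st()
# predicted fingers midline projections at rod own x=0 and handle centre
for y in(.0,):
  print(proj('side',[[.587,.27,.16],[.587+.044*.986,.27-.044*.167,.19],[.587-.044*.986,.27+.044*.167,.19]]))
E
```

```text
t 3.0 p [0.5871 0.2704 0.2112] ya -9.58 tilt [0.0017 0.0005] F [0.06 0.7  0.02] w 0.0879 q [14.3 33.6 62.3  0.  84.  23.8]
t 3.0 p [0.5871 0.2704 0.2112] ya -9.58 tilt [0.0017 0.0005] F [0.06 0.7  0.02] w 0.0879 q [14.3 33.6 62.3  0.  84.  23.8]
t 3.0 p [0.5871 0.2704 0.2112] ya -9.58 tilt [0.0017 0.0005] F [0.06 0.7  0.02] w 0.0879 q [14.3 33.6 62.3  0.  84.  23.8]
t 3.05 p [0.5871 0.2704 0.2112] ya -9.59 tilt [0.0019 0.0005] F [-0.62  0.71  0.35] w 0.088 q [14.3 33.5 62.3 -0.  84.  23.8]
[[234.76447998 132.4121955 ]
 [249.38822271 123.22403392]
 [219.88019058 123.18048493]]
```

View pics/g2.png

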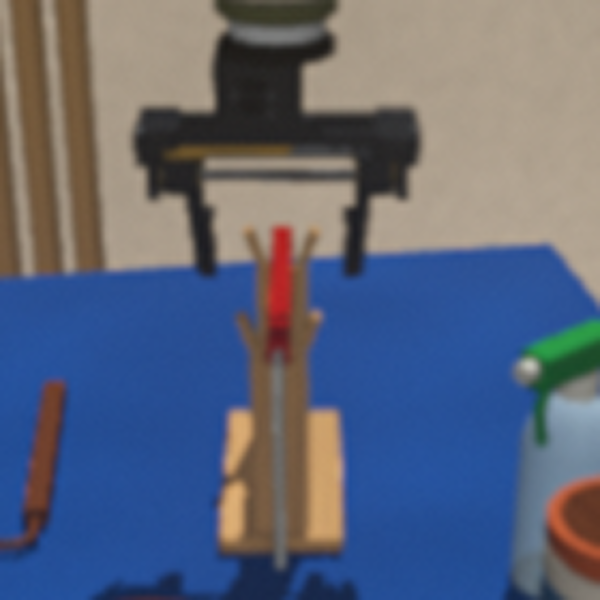

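Emit:
arm_command([
  [1,0,0,24,0,0,0],
  [1,0,0,24,0,0,0],
  [1,0,0,0,0,0,0],
  [-1,0,0,0,0,0,0],
  [-1,0,0,0,0,0,0],
  [-1,0,0,0,0,0,0],
  [-1,0,0,0,0,0,0],
  [-1,0,0,0,0,0,0],
  [-1,0,0,0,0,0,0],
], squeeze=40)

```text
t: 4.18
ee_pos: [0.587, 0.27, 0.1619]
ee_rot: [[0.167, 0.986, -0.0], [0.986, -0.167, -0.0], [-0.0, -0.0, -1.0]]
wrist_force: [-0.4, -0.9, -0.3]
gripper_width: 0.0305
```

```bash
python3 - <<'E'
from h import *
st()
E
```

```text
t 4.17 p [0.587  0.27   0.1619] ya -9.62 tilt [-0. -0.] F [-0.41 -0.94 -0.29] w 0.0305 q [14.2 35.9 66.5 -0.  77.7 23.8]
```

Still closing (30 mm); continue.

Emit:
arm_command([
  [-1,0,0,0,0,0,0],
  [-1,0,0,0,0,0,0],
  [-1,0,0,0,0,0,0],
  [-1,0,0,0,0,0,0],
  [-1,0,0,0,0,0,0],
])

```text
t: 4.8
ee_pos: [0.587, 0.27, 0.1619]
ee_rot: [[0.167, 0.986, -0.0], [0.986, -0.167, -0.0], [-0.0, -0.0, -1.0]]
wrist_force: [0.0, -0.3, -0.1]
gripper_width: 0.0153
```

```bash
python3 - <<'E'
from h import *
st()
E
```

```text
t 4.8 p [0.587  0.27   0.1619] ya -9.62 tilt [-0. -0.] F [ 0.   -0.34 -0.12] w 0.0153 q [14.2 35.9 66.5 -0.  77.7 23.8]
```

Emit:
arm_command([
  [-1,0,0,-8,0,0,0],
  [-1,0,0,-15,0,0,0],
  [-1,0,0,-20,0,0,0],
  [-1,0,0,-20,0,0,0],
  [-1,0,0,-7,0,0,0],
  [-1,0,0,0,0,0,0],
])

```text
t: 5.55
ee_pos: [0.587, 0.2701, 0.2324]
ee_rot: [[0.167, 0.986, 0.001], [0.986, -0.167, 0.0], [0.0, 0.001, -1.0]]
wrist_force: [-1.3, 0.1, -1.3]
gripper_width: 0.0154
```

```bash
python3 - <<'E'
from h import *
st()
for n in('side','top'):
  im=camera(n);a=(220,90,260,190) if n=='side' else (170,170,270,230)
  c=im[100:240,180:320] if n=='side' else im[160:240,160:280];cv2.imwrite(f'pics/l{n}.png',cv2.resize(c[:,:,::-1],None,fx=5,fy=5,interpolation=cv2.INTER_CUBIC)[:600])
y=np.radians(-99.6);d=np.array([np.cos(y),np.sin(y),0])
o=np.array([.587,.27,.22]);tip=o+.105*d-[0,0,.1485]
for n in('side','top'):print(n,proj(n,[o,tip,o+.07*d]))
E
```

```text
t 5.55 p [0.587  0.2701 0.2324] ya -9.62 tilt [0.0007 0.0002] F [-1.34  0.08 -1.27] w 0.0154 q [14.2 32.7 60.3 -0.  86.9 23.8]
side [[234.52979587 113.71327258]
 [234.62322225 175.33466428]
 [234.13641428 123.02905213]]
top [[159.15696432 182.24312475]
 [203.50900486 200.53945231]
 [184.46004384 187.12145345]]
```

View pics/lside.png

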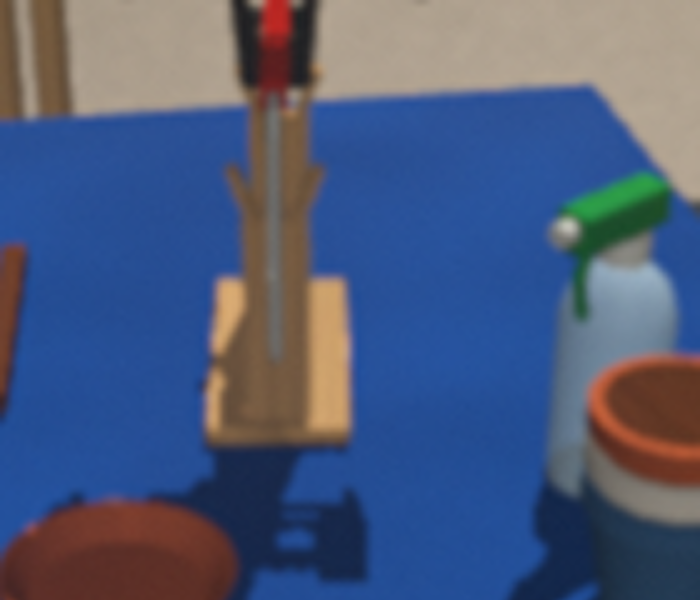

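View pics/ltop.png

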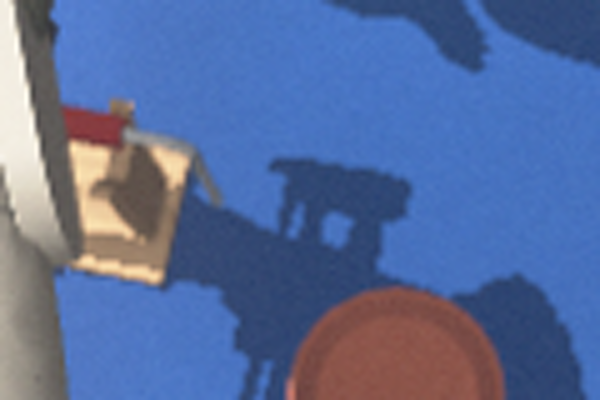

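```bash
python3 - <<'E'
from h import *
for n,uv in(('side',(235.0,171.5)),('top',(203.2,200.3))):
    print(n,atz(n,uv,.083))
y=np.radians(-99.6);print('pred',.587+.105*np.cos(y),.27+.105*np.sin(y))
e=plan((.587,.270,.2324),-9.6,1,-1)
# target: tool y angle -13.3, tip over ring
y=np.radians(-103.3);d=np.array([np.cos(y),np.sin(y)])
print('grip target', np.array([.586,-.2845])-.105*d)
E
```

```text
side [0.57108947 0.16867243 0.083     ]
top [0.56792461 0.16601118 0.083     ]
pred 0.5694892815948093 0.166470416107597
[-1, 0.1, 0.2, -1.1, -0.1, 0.0, -0.0]
end [0.587  0.27   0.2324] cols y -9.62
grip target [ 0.61015522 -0.18231622]
```

```bash
python3 - <<'E'
from h import *
e=plan((.610,-.182,.265),-13.3,10,-1)
E
```

```text
[-1, -44.2, 9.8, -3.4, -0.0, 0.0, 0.4],
[-1, -44.1, 10.2, -3.4, -0.0, 0.0, 0.4],
[-1, -44.0, 10.5, -3.4, -0.0, 0.0, 0.4],
[-1, -44.0, 10.8, -3.3, -0.0, 0.0, 0.4],
[-1, -43.9, 11.1, -3.4, -0.0, 0.0, 0.3],
[-1, -43.8, 11.3, -3.3, -0.0, 0.0, 0.4],
[-1, -43.7, 11.6, -3.4, -0.0, 0.0, 0.3],
[-1, -43.7, 11.8, -3.3, -0.0, 0.0, 0.4],
[-1, -43.6, 12.1, -3.4, -0.0, 0.0, 0.3],
[-1, -43.5, 12.3, -3.3, -0.1, 0.0, 0.4]
end [ 0.61  -0.182  0.265] cols y -13.32
```

Emit:
arm_command([
  [-1,-44.2,9.8,-10,0,0,0.4],
  [-1,-44.1,10.2,-10,0,0,0.4],
  [-1,-44.0,10.5,-10,0,0,0.4],
  [-1,-44.0,10.8,-3,0,0,0.4],
  [-1,-43.9,11.1,0,0,0,0.3],
  [-1,-43.8,11.3,0,0,0,0.4],
  [-1,-43.7,11.6,0,0,0,0.3],
  [-1,-43.7,11.8,0,0,0,0.4],
  [-1,-43.6,12.1,0,0,0,0.3],
  [-1,-43.5,12.3,0,0,0,0.4],
])

```text
t: 6.9
ee_pos: [0.61, -0.1833, 0.2641]
ee_rot: [[0.231, 0.973, -0.001], [0.973, -0.231, 0.001], [0.0, -0.001, -1.0]]
wrist_force: [0.9, 0.0, -2.1]
gripper_width: 0.0155
```

Emit:
arm_command([
  [-1,0,0,0,0,0,0],
  [-1,0,0,0,0,0,0],
  [-1,0,0,0,0,0,0],
])

```text
t: 7.28
ee_pos: [0.6102, -0.1806, 0.2649]
ee_rot: [[0.229, 0.973, -0.0], [0.973, -0.229, 0.0], [0.0, -0.0, -1.0]]
wrist_force: [0.5, 0.6, -0.9]
gripper_width: 0.0158
```

```bash
cat > look.py <<'E'
from h import *
import sys
st();k=sys.argv[1]
for n,(a,b,c,d) in(('side',(200,180,360,380)),('top',(290,130,410,250))):
  im=camera(n)[b:d,a:c];f=3 if n=='side' else 5
  cv2.imwrite(f'pics/{k}_{n}.png',cv2.resize(im[:,:,::-1],None,fx=f,fy=f,interpolation=cv2.INTER_CUBIC))
E
python3 look.py m1
```

```text
t 7.28 p [ 0.6102 -0.1806  0.2649] ya -13.23 tilt [-0.0002  0.0003] F [ 0.49  0.55 -0.93] w 0.0158 q [-27.1  30.6  58.8   0.   90.6 -13.9]
```

View pics/m1_side.png

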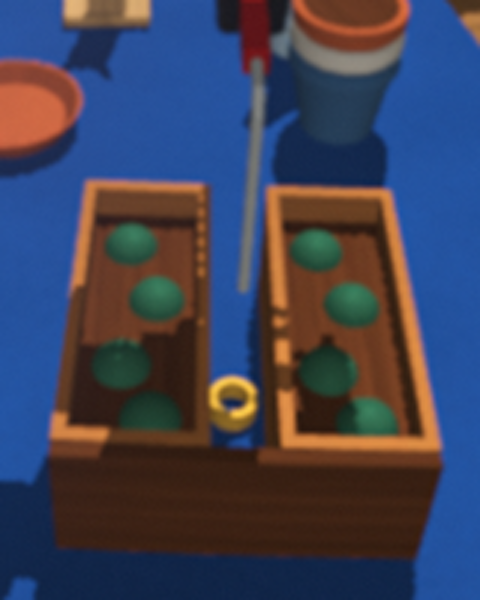

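View pics/m1_top.png

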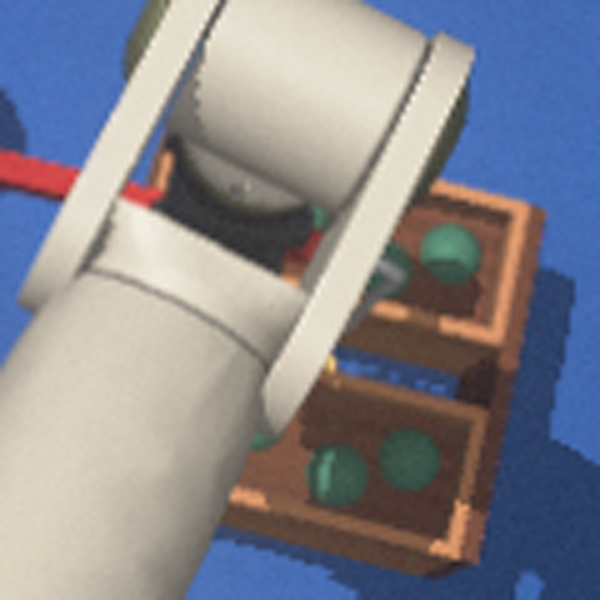

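```bash
python3 - <<'E'
from h import *
t=atz('side',(281,277),.115);print('tip',t);y=np.radians(-103.23)
p=np.array([.6102,-.1806]);d=np.array([np.cos(y),np.sin(y)]);print('pred',p+.105*d,proj('side',[[*(p+.105*d),.115]]))
q=atz('side',(277.4,311.5),.016);print('ring',q); dd=(q-t)[:2];print('need along,lat(tool x,y)',-dd@d*1000, dd@[np.cos(np.radians(-13.23)),np.sin(np.radians(-13.23))]*1000)
E
```

```text
tip [ 0.58757412 -0.28222805  0.115     ]
pred [ 0.58616964 -0.28281322] [[280.3495414 277.335116 ]]
ring [ 0.58583039 -0.28330598  0.016     ]
need along,lat(tool x,y) -1.44838963400443 -1.450747631458759
```

Emit:
arm_command([
  [-1,-1.5,-1,15,0,0,0],
  [-1,0,0,30,0,0,0],
  [-1,0,0,30,0,0,0],
  [-1,0,0,10,0,0,0],
  [-1,0,0,0,0,0,0],
  [-1,0,0,0,0,0,0],
])

```text
t: 8.12
ee_pos: [0.6094, -0.1832, 0.1813]
ee_rot: [[0.23, 0.973, 0.002], [0.973, -0.23, -0.001], [-0.001, 0.002, -1.0]]
wrist_force: [0.1, 0.2, -1.4]
gripper_width: 0.0154
```

```bash
python3 look.py m2; python3 - <<'E'
from h import *
im=camera('side');cv2.imwrite('pics/m2z.png',cv2.resize(im[270:340,245:315,::-1],(600,600),interpolation=cv2.INTER_CUBIC))
E
```

```text
t 8.12 p [ 0.6094 -0.1832  0.1813] ya -13.31 tilt [ 0.0021 -0.0011] F [ 0.15  0.16 -1.4 ] w 0.0154 q [-27.4  33.9  66.9  -0.   79.1 -14.1]
```

View pics/m2z.png

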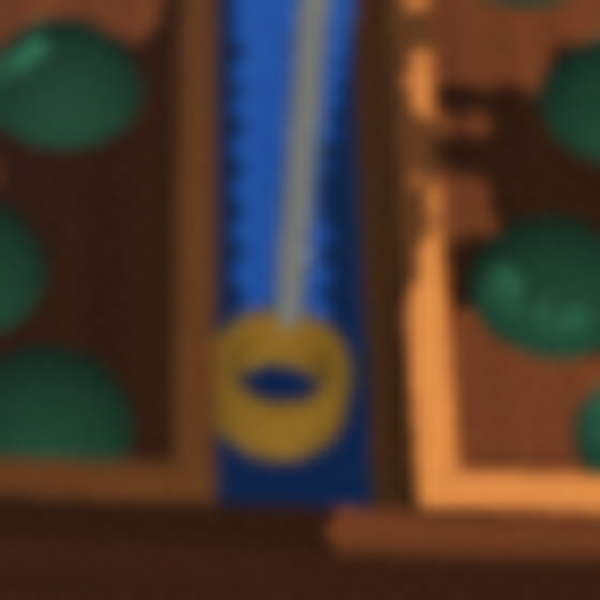

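```bash
python3 - <<'E'
from h import *
t=atz('side',(278.2,307.4),.0313);print(t)
for v in(311.5,312.7):
  q=atz('side',(277.5,v),.016);dd=(q-t)[:2];y=np.radians(-103.3);d=np.array([np.cos(y),np.sin(y)]);print(q,-dd@d*1000,dd@[-d[1],d[0]]*1000)
# outer top of ring top circle predicted
a=np.linspace(0,6.28,200)
for c in((.5858,-.2833),(.5858,-.286)):
  P_=proj('side',np.c_[c[0]+.017*np.cos(a),c[1]+.017*np.sin(a),0*a+.016]);print(c,P_.min(0),P_.max(0),proj('side',[[c[0],c[1],.016]]))
E
```

```text
[ 0.58611706 -0.28531185  0.0313    ]
[ 0.58602889 -0.28334509  0.016     ] 1.8937284298286667 -0.5382651396059681
[ 0.58529345 -0.28623825  0.016     ] -1.0910180394891684 -0.5884096961358883
(0.5858, -0.2833) [268.96936671 304.7938495 ] [285.80100802 318.44307769] [[277.38468933 311.50000506]]
(0.5858, -0.286) [269.2756665  305.82394041] [286.15443567 319.54675377] [[277.71457089 312.56607754]]
```

Emit:
arm_command([
  [-1,0,0,8,0,0,0],
  [-1,0,0,8,0,0,0],
  [-1,0,0,6,0,0,0],
  [-1,0,0,4,0,0,0],
  [-1,0,0,0,0,0,0],
  [-1,0,0,0,0,0,0],
])

```text
t: 9.02
ee_pos: [0.609, -0.1832, 0.1542]
ee_rot: [[0.23, 0.973, 0.0], [0.973, -0.23, -0.0], [-0.0, 0.0, -1.0]]
wrist_force: [-1.0, -0.1, -1.0]
gripper_width: 0.0154
```

```bash
python3 - <<'E'
from h import *
st()
im=camera('side');cv2.imwrite('pics/m3z.png',cv2.resize(im[270:340,245:315,::-1],(600,600),interpolation=cv2.INTER_CUBIC))
E
```

```text
t 9.03 p [ 0.609  -0.1832  0.1542] ya -13.32 tilt [ 0.0004 -0.0002] F [-0.98 -0.07 -1.  ] w 0.0154 q [-27.4  35.3  69.   -0.   75.7 -14.1]
```

View pics/m3z.png

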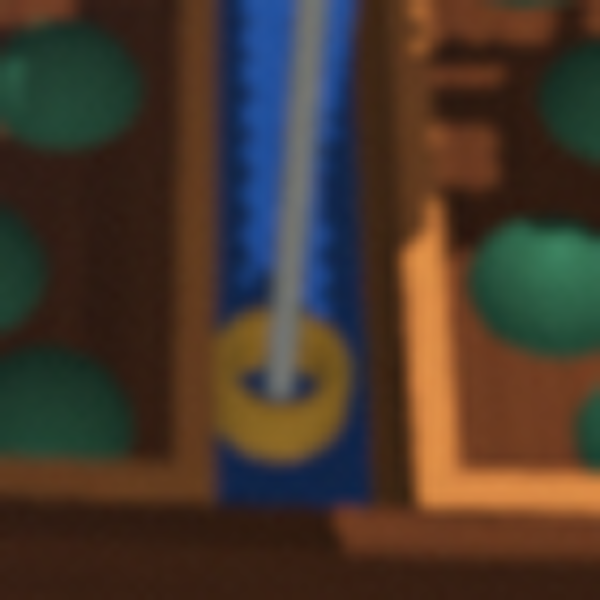

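Emit:
arm_command([
  [-1,5,0,0,0,0,0],
  [-1,8,0,0,0,0,0],
  [-1,11,0,0,0,0,0],
  [-1,12,0,0,0,0,0],
  [-1,12,0,0,0,0,0],
  [-1,12,0,0,0,0,0],
  [-1,12,0,0,0,0,0],
  [-1,12,0,0,0,0,0],
  [-1,12,0,0,0,0,0],
  [-1,8,0,0,0,0,0],
])

```text
t: 10.32
ee_pos: [0.633, -0.0811, 0.1539]
ee_rot: [[0.23, 0.973, -0.0], [0.973, -0.23, 0.0], [0.0, -0.0, -1.0]]
wrist_force: [-0.0, -0.9, -1.2]
gripper_width: 0.015
```

```bash
python3 look.py m4
```

```text
t 10.32 p [ 0.633  -0.0811  0.1539] ya -13.29 tilt [-0.0001  0.    ] F [-0.03 -0.85 -1.18] w 0.015 q [-17.9  35.5  68.6   0.   75.9  -4.6]
```

View pics/m4_side.png

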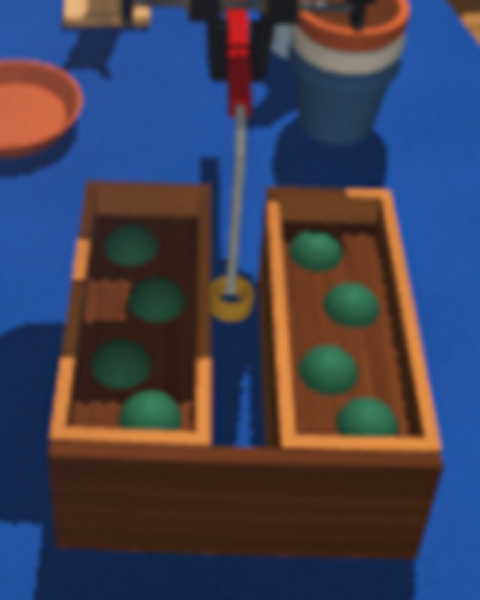

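Emit:
arm_command([
  [-1,8,0,0,0,0,0],
  [-1,12,0,0,0,0,0],
  [-1,12,0,0,0,0,0],
  [-1,12,0,0,0,0,0],
  [-1,12,0,0,0,0,0],
  [-1,12,-5,0,0,0,0],
  [-1,10,-8,0,0,0,0],
  [-1,8,-8,0,0,0,0],
  [-1,4,-5,0,0,0,0],
  [-1,0,0,0,0,0,0],
])

```text
t: 11.68
ee_pos: [0.628, 0.0119, 0.1541]
ee_rot: [[0.23, 0.973, -0.0], [0.973, -0.23, 0.0], [0.0, -0.0, -1.0]]
wrist_force: [0.2, -1.0, -1.6]
gripper_width: 0.0151
```

```bash
python3 look.py m5
```

```text
t 11.68 p [0.628  0.0119 0.1541] ya -13.31 tilt [-0.  0.] F [ 0.2  -0.99 -1.65] w 0.0151 q [-9.7 34.6 70.4  0.  75.   3.6]
```

View pics/m5_side.png

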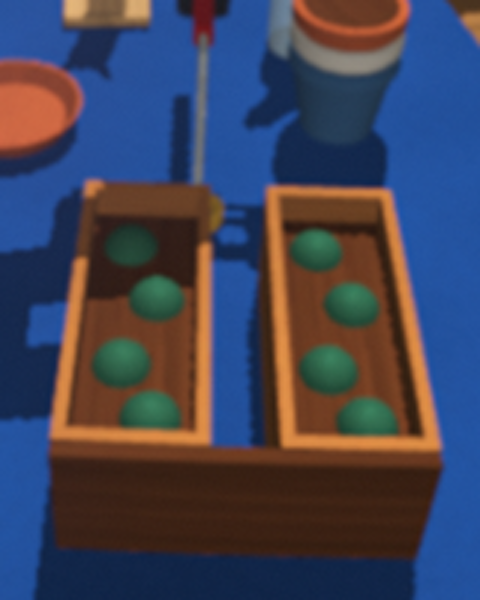

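```bash
python3 - <<'E'
from h import *
print(proj('side',[[.604,-.09,.016],[.604,-.09,.004]]),proj('top',[[.604,-.09,.016]]))
im=camera('side');cv2.imwrite('pics/m5z.png',cv2.resize(im[220:280,240:300,::-1],(600,600),interpolation=cv2.INTER_CUBIC))
for x in(.604,.61,.62):
  print(x,[round(float(v),1) for v in proj('side',[[x,-.09,.016]])[0]],proj('side',[[x,-.13,.016]])[0].round(1))
E
```

```text
[[265.05446113 246.93643966]
 [264.8956859  250.57189052]] [[288.71648488 195.14757549]]
0.604 [265.1, 246.9] [268.8 258.2]
0.61 [267.4, 246.6] [271.3 257.9]
0.62 [271.4, 246.1] [275.4 257.3]
```

View pics/m5z.png

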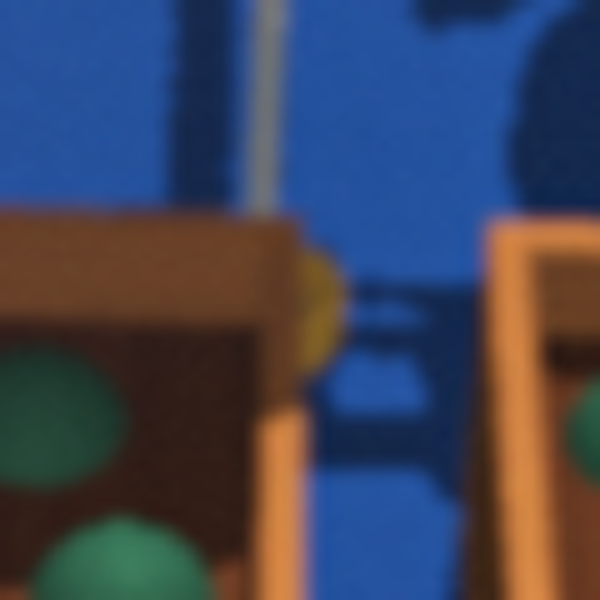

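View pics/m5_top.png

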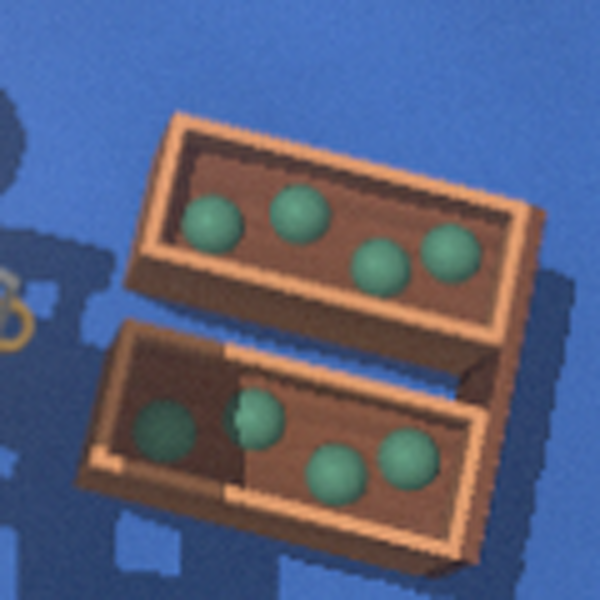

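Emit:
arm_command([
  [-1,-4,1,0,0,0,0],
  [-1,0,0,-8,0,0,0],
  [-1,0,0,-15,0,0,0],
  [-1,0,0,-30,0,0,0],
  [-1,0,0,-30,0,0,0],
  [-1,0,0,-15,0,0,0],
  [-1,0,0,0,0,0,0],
])

```text
t: 12.7
ee_pos: [0.6285, 0.0076, 0.2529]
ee_rot: [[0.23, 0.973, 0.002], [0.973, -0.23, -0.0], [0.0, 0.002, -1.0]]
wrist_force: [0.7, -0.2, -1.6]
gripper_width: 0.0158
```

```bash
python3 - <<'E'
from h import *
st()
e=plan((.587,.270,.242),-9.62,8,-1)
im=camera('top')[150:240,240:330];cv2.imwrite('pics/n1.png',cv2.resize(im[:,:,::-1],(540,540),interpolation=cv2.INTER_CUBIC))
E
```

```text
t 12.7 p [0.6285 0.0076 0.2529] ya -13.32 tilt [ 0.002  -0.0004] F [ 0.73 -0.19 -1.58] w 0.0158 q [-10.1  30.1  61.6   0.   88.1   3.2]
[-1, 30.7, -12.6, 1.3, 0.0, -0.0, -0.5],
[-1, 30.8, -12.3, 1.4, 0.0, -0.0, -0.5],
[-1, 31.0, -12.1, 1.3, 0.0, -0.0, -0.4],
[-1, 31.0, -11.9, 1.4, 0.0, -0.0, -0.5],
[-1, 31.1, -11.6, 1.3, 0.0, -0.0, -0.4],
[-1, 31.2, -11.3, 1.4, 0.0, -0.0, -0.5],
[-1, 31.3, -11.1, 1.3, 0.1, 0.0, -0.4],
[-1, 31.5, -10.9, 1.4, 0.0, -0.0, -0.5]
end [0.587 0.27  0.242] cols y -9.62
```

View pics/n1.png

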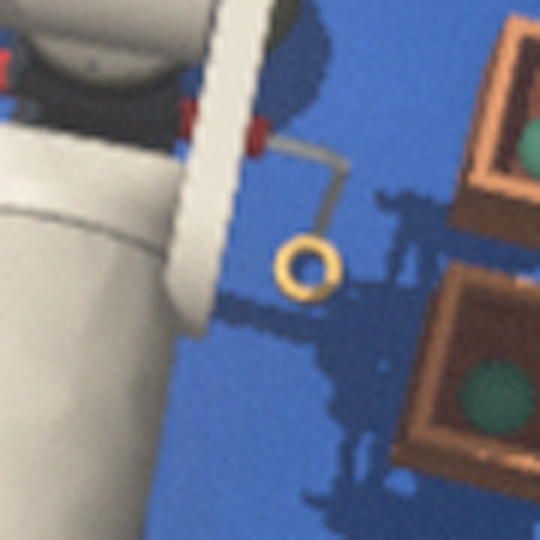

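Emit:
arm_command([
  [-1,30.7,-12.6,1.3,0,0,-0.5],
  [-1,30.8,-12.3,1.4,0,0,-0.5],
  [-1,31.0,-12.1,1.3,0,0,-0.4],
  [-1,31.0,-11.9,1.4,0,0,-0.5],
  [-1,31.1,-11.6,1.3,0,0,-0.4],
  [-1,31.2,-11.3,1.4,0,0,-0.5],
  [-1,31.3,-11.1,1.3,0,0,-0.4],
  [-1,31.5,-10.9,1.4,0,0,-0.5],
  [-1,0,0,0,0,0,0],
  [-1,0,0,0,0,0,0],
])

```text
t: 14.0
ee_pos: [0.5868, 0.2694, 0.2402]
ee_rot: [[0.167, 0.986, -0.002], [0.986, -0.167, -0.001], [-0.001, -0.001, -1.0]]
wrist_force: [-0.1, -0.0, -1.2]
gripper_width: 0.0153
```

```bash
python3 - <<'E'
from h import *
st()
e=plan((.587,.270,.20),-9.62,2,-1)
im=camera('side');cv2.imwrite('pics/n2.png',cv2.resize(im[80:200,180:300,::-1],(600,600),interpolation=cv2.INTER_CUBIC))
E
```

```text
t 14.0 p [0.5868 0.2694 0.2402] ya -9.64 tilt [-0.0015 -0.0008] F [-0.09 -0.04 -1.18] w 0.0153 q [14.2 32.5 59.5 -0.  88.1 23.8]
[-1, 0.3, 0.1, 20.1, -0.0, 0.0, -0.0],
[-1, 0.4, 0.1, 20.1, -0.1, 0.1, -0.0]
end [0.587 0.27  0.2  ] cols y -9.64
```

View pics/n2.png

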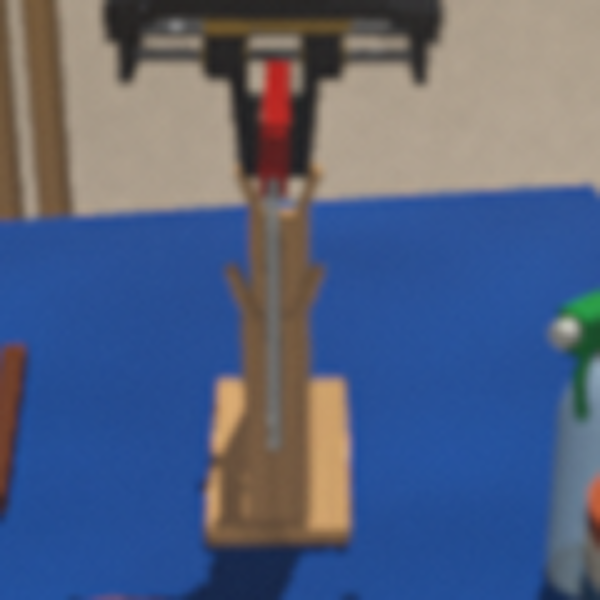

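Emit:
arm_command([
  [-1,0,0,20,0,0,0],
  [-1,0,0,20,0,0,0],
  [-1,0,0,15,0,0,0],
  [-1,0,0,0,0,0,0],
  [-1,0,0,0,0,0,0],
  [-1,0,0,0,0,0,0],
])

```text
t: 14.8
ee_pos: [0.5871, 0.27, 0.187]
ee_rot: [[0.167, 0.986, 0.001], [0.986, -0.167, 0.0], [0.001, 0.001, -1.0]]
wrist_force: [1.1, 0.2, -1.8]
gripper_width: 0.0151
```

```bash
python3 - <<'E'
from h import *
st()
e=plan((.587,.270,.1622),-9.62,1,-1)
E
```

```text
t 14.8 p [0.5871 0.27   0.187 ] ya -9.62 tilt [0.0014 0.0003] F [ 1.1   0.23 -1.77] w 0.0151 q [14.2 34.6 64.5 -0.  80.8 23.8]
[-1, -0.1, -0.1, 24.8, 0.1, -0.0, -0.0]
end [0.587  0.27   0.1622] cols y -9.62
```

Emit:
arm_command([
  [-1,0,0,10,0,0,0],
  [-1,0,0,8,0,0,0],
  [-1,0,0,4,0,0,0],
  [-1,0,0,2,0,0,0],
  [-1,0,0,0,0,0,0],
  [-1,0,0,0,0,0,0],
  [-1,0,0,0,0,0,0],
])

```text
t: 15.68
ee_pos: [0.5868, 0.27, 0.1622]
ee_rot: [[0.167, 0.986, 0.0], [0.986, -0.167, 0.0], [0.0, 0.0, -1.0]]
wrist_force: [0.9, 0.8, -1.3]
gripper_width: 0.0153
```

```bash
python3 - <<'E'
from h import *
st()
E
```

```text
t 15.68 p [0.5868 0.27   0.1622] ya -9.62 tilt [0.0002 0.    ] F [ 0.9   0.84 -1.28] w 0.0153 q [14.2 35.8 66.5 -0.  77.7 23.8]
```

Emit:
arm_command([
  [-1,0,0,0.5,0,0,0],
  [-1,0,0,0,0,0,0],
  [-0.3,0,0,0,0,0,0],
  [-0.3,0,0,0,0,0,0],
  [0,0,0,0,0,0,0],
  [0,0,0,0,0,0,0],
  [0.3,0,0,0,0,0,0],
  [0.3,0,0,0,0,0,0],
  [0.3,0,0,0,0,0,0],
])

```text
t: 16.8
ee_pos: [0.5868, 0.27, 0.1616]
ee_rot: [[0.167, 0.986, 0.0], [0.986, -0.167, -0.0], [-0.0, 0.0, -1.0]]
wrist_force: [0.2, 0.1, 0.0]
gripper_width: 0.0578
```

Emit:
arm_command([
  [0.3,0,0,-15,0,0,0],
  [0.3,0,0,-30,0,0,0],
  [0.3,0,0,-35,0,0,0],
  [0.3,0,0,-10,0,0,0],
  [0.3,0,0,0,0,0,0],
])

```text
t: 17.42
ee_pos: [0.5867, 0.27, 0.2518]
ee_rot: [[0.167, 0.986, 0.001], [0.986, -0.167, 0.0], [0.0, 0.001, -1.0]]
wrist_force: [-0.5, -0.6, -0.0]
gripper_width: 0.0574
```

```bash
python3 - <<'E'
from h import *
st()
im=camera('side');cv2.imwrite('pics/o1.png',cv2.resize(im[60:200,170:310,::-1],(600,600),interpolation=cv2.INTER_CUBIC))
im=camera('top');cv2.imwrite('pics/o2.png',cv2.resize(im[140:260,100:320,::-1],(800,436),interpolation=cv2.INTER_CUBIC))
E
```

```text
t 17.43 p [0.5867 0.27   0.2518] ya -9.62 tilt [0.0007 0.0001] F [-0.49 -0.64 -0.03] w 0.0574 q [14.2 32.  58.4 -0.  89.6 23.9]
```

View pics/o1.png

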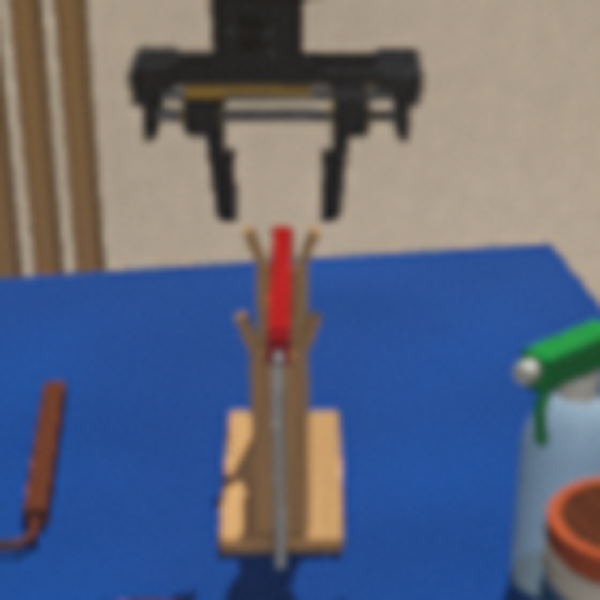

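View pics/o2.png

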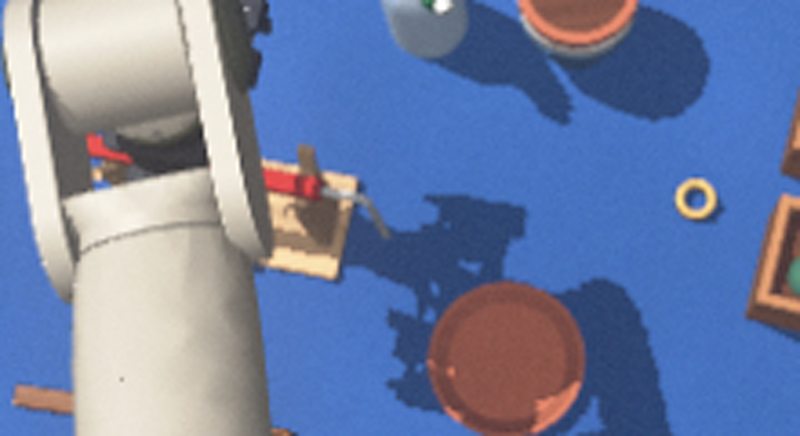

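```bash
python3 - <<'E'
from h import *
im=camera('top');g=colmask(im,15,36,90,120,(275,180,308,210))
ys,xs=np.nonzero(g);print(len(xs),(xs.min()+xs.max())/2,(ys.min()+ys.max())/2)
print(atz('top',((xs.min()+xs.max())/2,(ys.min()+ys.max())/2),.014),atz('top',(291,194.3),.014))
L=cut_out('top','nut');print([(a['p'],a['position'],a['region'].sum()) for a in L][:3])
L=cut_out('top','saucer')
for a in L:
  if abs(a['position'][0]-240)<15: print(a['position'],fit({'top':a['region'].astype(float)},SAU,(.464,.06,0)))
e=plan((.604,-.091,.15),-13.3,8,0.3)
E
```

```text
52 291.0 194.5
[ 0.60665425 -0.09721439  0.014     ] [ 0.60728906 -0.09720953  0.014     ]
[]
[237.4, 240.3] (array([0.46388116, 0.05985596, 0.09435818]), np.float64(0.10587657743509775))
[0.3, -44.1, 9.7, 12.6, -0.0, 0.0, 0.5],
[0.3, -44.0, 10.1, 12.6, -0.0, 0.0, 0.5],
[0.3, -43.9, 10.5, 12.6, -0.0, 0.0, 0.4],
[0.3, -43.9, 10.8, 12.6, -0.0, 0.0, 0.5],
[0.3, -43.8, 11.2, 12.6, -0.0, 0.0, 0.4],
[0.3, -43.7, 11.5, 12.5, -0.0, 0.0, 0.5],
[0.3, -43.6, 11.8, 12.6, -0.1, 0.0, 0.4],
[0.3, -43.5, 12.1, 12.5, -0.0, 0.1, 0.5]
end [ 0.604 -0.091  0.15 ] cols y -13.32
```

Emit:
arm_command([
  [0.5,-44.5,9.7,0,0,0,0.5],
  [0.5,-44.5,10.1,0,0,0,0.5],
  [0.5,-44.5,10.5,5,0,0,0.4],
  [0.5,-44.5,10.8,20,0,0,0.5],
  [0.5,-44.5,11.2,20,0,0,0.4],
  [0.5,-44.5,11.5,20,0,0,0.5],
  [0.5,-44.5,12.5,20,0,0,0.4],
  [0.5,-44.5,12.5,15,0,0,0.5],
  [0.5,0,0,0,0,0,0],
  [0.5,0,0,0,0,0,0],
])

```text
t: 18.92
ee_pos: [0.6043, -0.096, 0.1516]
ee_rot: [[0.23, 0.973, -0.0], [0.973, -0.23, 0.0], [0.0, -0.0, -1.0]]
wrist_force: [0.2, 0.5, -0.4]
gripper_width: 0.0662
```

```bash
python3 - <<'E'
from h import *
st()
e=plan((.606,-.097,.06),-13.3,4,.5)
for n,(a,b,c,d) in(('side',(200,150,340,290)),('top',(240,130,340,230))):
  im=camera(n)[b:d,a:c];cv2.imwrite(f'pics/p1_{n}.png',cv2.resize(im[:,:,::-1],(560,560),interpolation=cv2.INTER_CUBIC))
E
```

```text
t 18.93 p [ 0.6043 -0.096   0.1516] ya -13.31 tilt [-0.0004  0.0004] F [ 0.21  0.49 -0.38] w 0.0662 q [-20.1  33.2  73.5   0.   73.3  -6.8]
[0.5, -0.2, 0.5, 22.9, -0.0, -0.0, -0.0],
[0.5, -0.1, 0.5, 22.9, -0.0, -0.0, -0.0],
[0.5, -0.2, 0.5, 22.9, -0.0, -0.0, -0.0],
[0.5, -0.1, 0.4, 22.9, -0.0, -0.0, -0.0]
end [ 0.606 -0.097  0.06 ] cols y -13.31
```

View pics/p1_side.png

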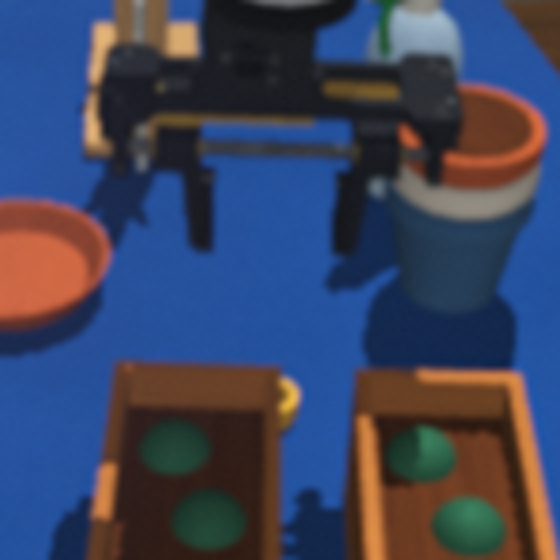

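View pics/p1_top.png

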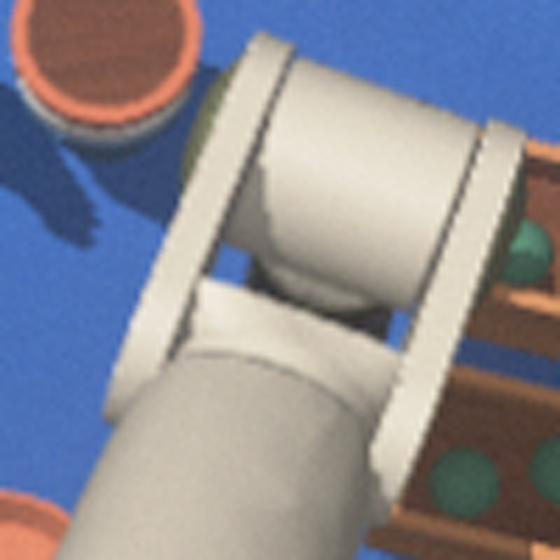

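Emit:
arm_command([
  [0.5,-0.4,1.2,22,0,0,0],
  [0.5,0,0.8,30,0,0,0],
  [0.5,0,0,30,0,0,0],
  [0.5,0,0,20,0,0,0],
  [0.5,0,0,10,0,0,0],
  [0.5,0,0,5,0,0,0],
  [0.5,0,0,0,0,0,0],
  [0.5,0,0,0,0,0,0],
])

```text
t: 20.02
ee_pos: [0.6065, -0.0974, 0.0354]
ee_rot: [[0.23, 0.973, 0.001], [0.973, -0.23, -0.0], [-0.0, 0.001, -1.0]]
wrist_force: [-0.2, -0.0, 0.5]
gripper_width: 0.0659
```

```bash
python3 - <<'E'
from h import *
st()
e=plan((.606,-.097,.025),-13.3,1,.5)
for n,(a,b,c,d) in(('side',(220,190,320,290)),('top',(240,130,340,230))):
  im=camera(n)[b:d,a:c];cv2.imwrite(f'pics/p2_{n}.png',cv2.resize(im[:,:,::-1],(560,560),interpolation=cv2.INTER_CUBIC))
E
```

```text
t 20.02 p [ 0.6065 -0.0974  0.0354] ya -13.32 tilt [ 0.0012 -0.0004] F [-0.24 -0.02  0.52] w 0.0659 q [-20.2  41.4  79.7   0.   58.8  -6.8]
[0.5, 0.3, -0.6, 10.4, 0.1, 0.0, -0.0]
end [ 0.606 -0.097  0.025] cols y -13.32
```

View pics/p2_side.png

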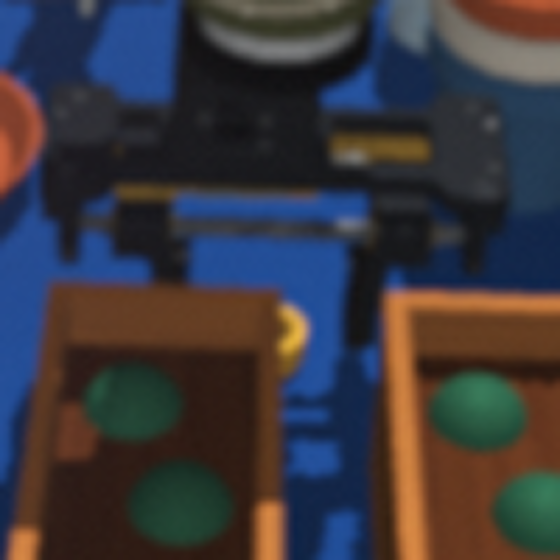

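Emit:
arm_command([
  [0.5,0,0,7,0,0,0],
  [0.5,0,0,3.5,0,0,0],
  [0.5,0,0,0,0,0,0],
  [-0.6,0,0,0,0,0,0],
  [-0.6,0,0,0,0,0,0],
  [-0.6,0,0,0,0,0,0],
  [-0.6,0,0,0,0,0,0],
  [-0.6,0,0,0,0,0,0],
  [-0.6,0,0,0,0,0,0],
  [-0.6,0,0,0,0,0,0],
], squeeze=25)

```text
t: 21.38
ee_pos: [0.6063, -0.0974, 0.0242]
ee_rot: [[0.23, 0.973, 0.0], [0.973, -0.23, -0.0], [-0.0, 0.0, -1.0]]
wrist_force: [0.9, 0.8, 1.9]
gripper_width: 0.0335
```

```bash
python3 - <<'E'
from h import *
st()
E
```

```text
t 21.38 p [ 0.6063 -0.0974  0.0242] ya -13.32 tilt [ 0.0002 -0.0001] F [0.88 0.82 1.88] w 0.0335 q [-20.2  42.3  80.1  -0.   57.6  -6.8]
```

Gripped at 33.5 mm (ring is 34). Lift.

Emit:
arm_command([
  [-1,0,0,-8,0,0,0],
  [-1,0,0,-25,0,0,0],
  [-1,0,0,-40,0,0,0],
  [-1,0,0,-40,0,0,0],
  [-1,0,0,-15,0,0,0],
  [-1,0,0,0,0,0,0],
])

```text
t: 22.12
ee_pos: [0.6062, -0.0974, 0.1524]
ee_rot: [[0.23, 0.973, 0.001], [0.973, -0.23, -0.0], [-0.0, 0.001, -1.0]]
wrist_force: [0.6, 0.8, -0.3]
gripper_width: 0.0333
```

```bash
python3 - <<'E'
from h import *
st()
e=plan((.464,.0597,.12),-13.3,6,-1)
im=camera('side')[100:260,180:340];cv2.imwrite(f'pics/p3.png',cv2.resize(im[:,:,::-1],(560,560),interpolation=cv2.INTER_CUBIC))
E
```

```text
t 22.12 p [ 0.6062 -0.0974  0.1524] ya -13.32 tilt [ 0.0008 -0.0003] F [ 0.61  0.81 -0.32] w 0.0333 q [-20.2  33.4  73.1  -0.   73.5  -6.8]
[-1, 20.0, -29.1, 5.4, 0.0, 0.0, -0.0],
[-1, 20.0, -29.1, 5.4, 0.0, 0.0, -0.0],
[-1, 20.0, -29.1, 5.3, 0.0, 0.0, -0.0],
[-1, 20.0, -29.1, 5.4, 0.0, 0.0, -0.0],
[-1, 20.1, -29.1, 5.3, 0.0, 0.0, -0.0],
[-1, 20.0, -29.1, 5.4, 0.0, 0.0, -0.0]
end [0.464  0.0597 0.12  ] cols y -13.32
```

View pics/p3.png

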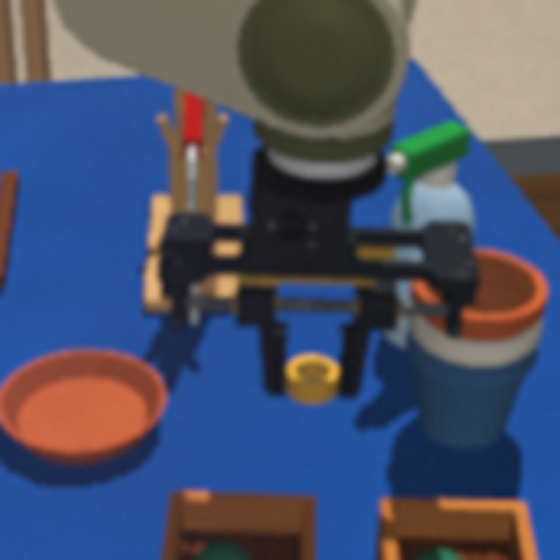

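Emit:
arm_command([
  [-1,20,-29,5,0,0,0],
  [-1,20,-29.1,5,0,0,0],
  [-1,20,-29.1,5,0,0,0],
  [-1,20,-29.1,5,0,0,0],
  [-1,20,-29.1,6,0,0,0],
  [-1,20,-29,6,0,0,0],
  [-1,0,0,0,0,0,0],
  [-1,0,0,0,0,0,0],
])

```text
t: 23.18
ee_pos: [0.4644, 0.0593, 0.1195]
ee_rot: [[0.23, 0.973, -0.001], [0.973, -0.23, 0.0], [-0.0, -0.001, -1.0]]
wrist_force: [0.2, -0.6, -0.6]
gripper_width: 0.0337
```

```bash
python3 - <<'E'
from h import *
st()
e=plan((.464,.0597,.035),-13.3,3,-1)
im=camera('side')[130:270,130:270];cv2.imwrite(f'pics/p4.png',cv2.resize(im[:,:,::-1],(560,560),interpolation=cv2.INTER_CUBIC))
E
```

```text
t 23.18 p [0.4644 0.0593 0.1195] ya -13.32 tilt [-0.0009  0.    ] F [ 0.24 -0.57 -0.64] w 0.0337 q [-7.3 23.4 99.2 -0.  57.5  6.1]
[-1, 0.1, -0.1, 28.2, -0.0, 0.0, -0.0],
[-1, 0.1, -0.2, 28.2, -0.0, 0.0, -0.0],
[-1, 0.1, -0.1, 28.1, -0.0, 0.0, -0.0]
end [0.464  0.0597 0.035 ] cols y -13.32
```

View pics/p4.png

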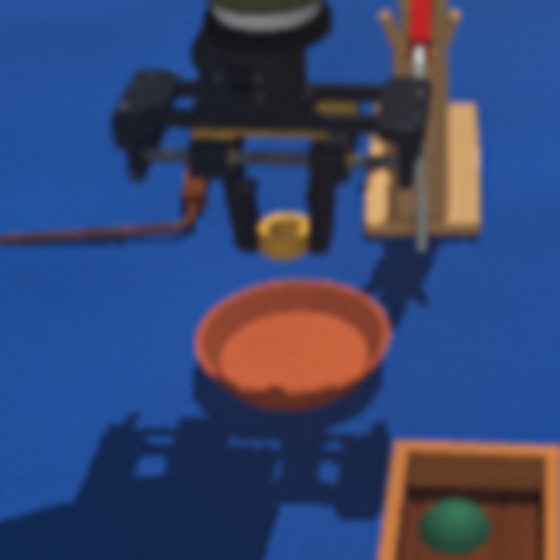

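Emit:
arm_command([
  [-1,0,0,25,0,0,0],
  [-1,0,0,30,0,0,0],
  [-1,0,0,20,0,0,0],
  [-1,0,0,9,0,0,0],
  [-1,0,0,3,0,0,0],
  [-1,0,0,0,0,0,0],
  [-1,0,0,0,0,0,0],
])

```text
t: 24.1
ee_pos: [0.4645, 0.0595, 0.0337]
ee_rot: [[0.23, 0.973, 0.001], [0.973, -0.23, -0.0], [0.0, 0.001, -1.0]]
wrist_force: [0.2, -0.8, -0.1]
gripper_width: 0.0337
```

```bash
python3 - <<'E'
from h import *
st()
im=camera('side')[150:250,150:250];cv2.imwrite(f'pics/p5.png',cv2.resize(im[:,:,::-1],(560,560),interpolation=cv2.INTER_CUBIC))
E
```

```text
t 24.1 p [0.4645 0.0595 0.0337] ya -13.32 tilt [ 0.0012 -0.0002] F [ 0.22 -0.78 -0.09] w 0.0337 q [ -7.2  31.9 104.2  -0.   43.8   6.1]
```

View pics/p5.png

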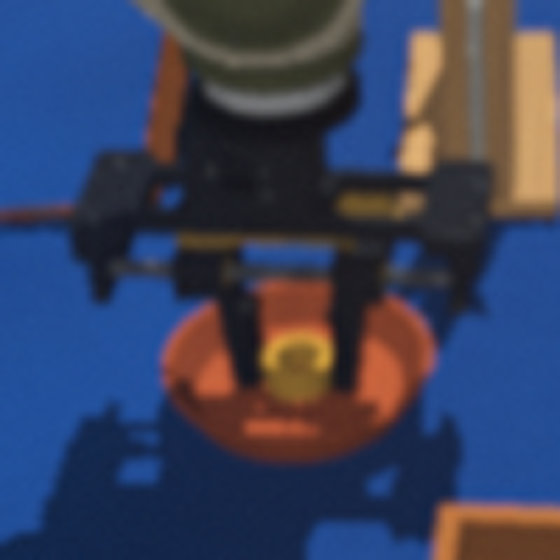

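Emit:
arm_command([
  [-1,0,0,2.5,0,0,0],
  [-1,0,0,0,0,0,0],
  [0.1,0,0,0,0,0,0],
  [0.1,0,0,0,0,0,0],
  [0.1,0,0,0,0,0,0],
  [0.1,0,0,0,0,0,0],
  [0.1,0,0,0,0,0,0],
])

```text
t: 25.02
ee_pos: [0.4641, 0.0596, 0.0306]
ee_rot: [[0.23, 0.973, -0.0], [0.973, -0.23, -0.0], [-0.0, -0.0, -1.0]]
wrist_force: [0.3, 0.2, 0.1]
gripper_width: 0.0483
```

Emit:
arm_command([
  [0.1,0,0,-10,0,0,0],
  [0.1,0,0,-30,0,0,0],
  [0.1,0,0,-50,0,0,0],
  [0.1,0,0,-60,0,0,0],
  [0.1,50,0,-40,0,0,0],
  [0.1,60,0,0,0,0,0],
  [0.1,0,-60,0,0,0,0],
  [0.1,0,-60,0,0,0,0],
  [0.1,0,0,0,0,0,0],
  [0.1,0,0,0,0,0,0],
])

```text
t: 26.28
ee_pos: [0.373, 0.1931, 0.2204]
ee_rot: [[0.23, 0.973, 0.002], [0.973, -0.23, 0.0], [0.001, 0.002, -1.0]]
wrist_force: [-0.8, -0.4, 0.1]
gripper_width: 0.0482
```

```bash
python3 - <<'E'
from h import *
st()
for n in('side','top'):
  cv2.imwrite(f'pics/z_{n}.png',cv2.resize(camera(n)[:,:,::-1],(800,600),interpolation=cv2.INTER_CUBIC))
E
```

```text
t 26.27 p [0.373  0.1931 0.2204] ya -13.31 tilt [0.0019 0.0003] F [-0.8  -0.4   0.09] w 0.0482 q [11.1 11.  97.4 -0.  71.4 24.4]
```

View pics/z_side.png

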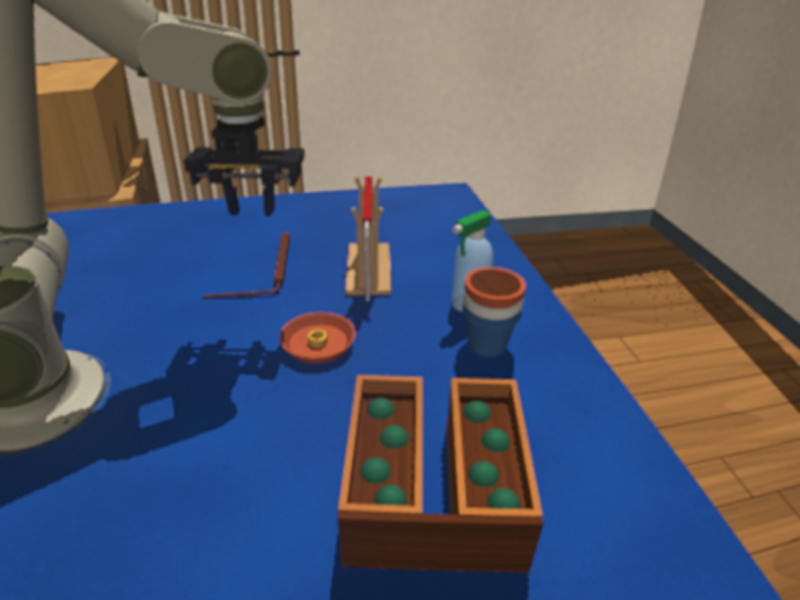

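View pics/z_top.png

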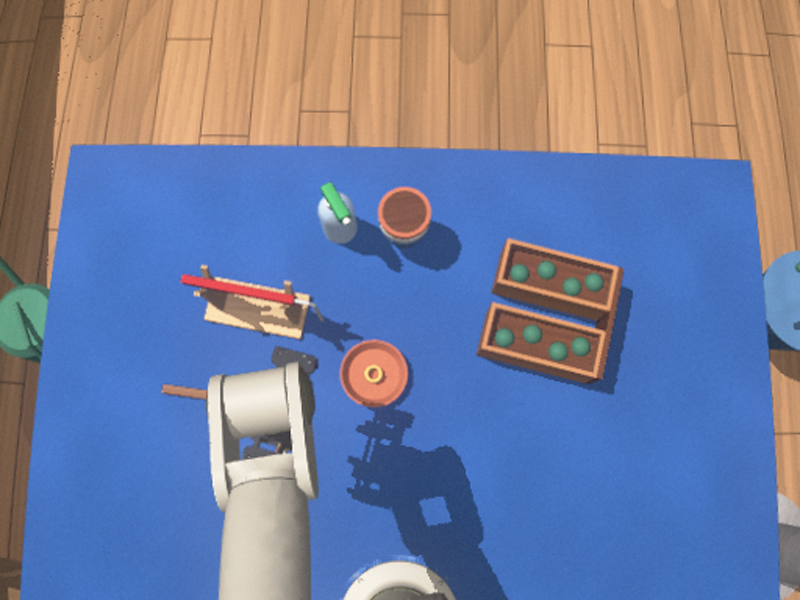

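The ring lies in the middle of the saucer (top (373,373), side (317,338)). The rod is on its rest exactly as in the first picture, and the pots and spray bottle haven't moved. The arm is clear of everything, so I'm handing in.

```bash
python3 -c "
from cell import r
print(r.close_job(), r.get_state()['t'])"
```

```text
the job is handed in; nothing more can be done
the job is handed in; nothing more can be done
```

The job is done and handed in at about 26 s of the 66 s allowed. I took the red rod from its rest and lowered its tip into the ring's bore. I dragged the ring about 70 mm past the mouth of the gap, hung the rod back with the gripper within about 1 mm of where it had first gripped it, and put the ring in the saucer.

The last pictures from both cameras show:
- **Ring:** flat in the middle of the saucer.
- **Rod:** in both forks, looking the same as at the start.
- **Bystanders:** the pots, spray bottle and planter are where they were.
- **Arm:** clear of everything. The wrist force stayed near 2 N or below in every reading I took.

Two things did not go cleanly:
- **Ring detection:** the trained network never found the ring in the top camera, so I located it there by colour and from enlarged crops.
- **Camera agreement:** the two cameras differed by 2 to 4 mm on positions, which stayed within the clearances.

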